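# Lock out the bead roller and gauge its forming dies

## Robot

A 7-joint arm with a two-finger parallel gripper is mounted at the origin on the work surface. World frame = base frame: x ahead of the robot, y to its left, z up, the work surface at z = 0. Lengths are in m, angles in rad, forces in N, time in s.
With the tool pointing down it reaches from about 0.375 to 0.925 m from the base axis. Payload 3.1 kg.
Tool frame: the origin (TCP) lies between the finger pads; the fingertips stand 19 mm ahead of it and the grasp point (between the pads) is the TCP; z points along the fingers, y is the direction in which the jaws open and shut (so a half turn about z gives the same grasp; the last joint's range is limited). The gripper opens to 85 mm and grips with 20 to 120 N. Pads are 22 mm wide; open, the fingers measure 114 mm over their backs; the gripper's body (76 mm by 85 mm) begins 54 mm behind the grasp point. The pads swing forward as they close: fully open they stand 13 mm farther back than shut.
Start: joints at [-1.211, 0.383, 0.044, 1.598, -0.018, 1.161, -0.05], TCP at [0.287, 0.583, 0.25] pointing down, gripper open.
Joint ranges: [-2.61, 2.61], [-0.41, 2.15], [-1.48, 1.57], [0, 2.5], [-1.57, 4.71], [0.05, 1.97], [-2.85, 2.85]. Speed limits (rad/s): [2.79, 2.79, 3.14, 3.14, 3.14, 3.14, 3.14].

## Interface

Orientations are given as a unit quaternion [x, y, z, w].
In Python, from bench import move_ptp, movel, move_j, move_gripper, pause, inverse_kinematics, read_camera, camera_params, MotionError, sign_off, look_for, tip_of, read_time_s, read_qpos, read_joint_vel, read_effort, read_eef_pos, read_tcp_rot, read_ft_force, read_ft_torque, read_finger_gap gives the robot as it stands. Calls block until the motion is done:
- move_ptp(position, orientation): joint-space move of the TCP to a pose.
- movel(position, orientation=None, speed=0.15): straight line of the TCP; orientation=None keeps the orientation; speed is the mean speed in m/s.
- move_j(angles): joint-space move.
- move_gripper(opening, effort=None): finger opening in m; effort is the grip in N (None keeps the last); returns when the fingers have stopped.
- pause(seconds).
- inverse_kinematics(position, orientation): joint angles nearest the present ones, or None.
- read_camera(name): name is "scene" or "side" or "wrist"; returns the picture (480x640x3 uint8, red, green, blue); there is no depth.
- camera_params(name): a dict with "K" (3x3 intrinsics, pixels), "dist_coeffs" ([k1, k2, p1, p2, k3] as OpenCV has them; the pictures are not rectified), "camera_from_world" (4x4, takes a point from world to camera coordinates). Camera axes: x right, y down, z forward; pixel columns grow to the right and rows downward; lengths in m; the calibration is good to about 2 mm. A picture is of the moment at which its call begins: read the wrist's pose just before it. camera_params takes no time and is no camera call; for the wrist camera it gives the pose at the moment of the call.
A pose or a line that the arm cannot do raises MotionError and nothing moves.
- sign_off(): hands the job in, once; it reports no verdict.
Trained networks look in the newest picture that a camera, given by its name, has taken for a name from the list of things; names that differ only in an ending like _2 or _b are one class to them, and where a whole thing is asked for, a point or a joint stands for the part that bears it (a point fixed in the world has none). Each returns a list of dicts, best first, with "confidence" (0 to 1); they miss things now and then, are a little off and sometimes report something else, mostly with a low value. They report only what shows in the picture. A call takes as long as a camera call. They do not tell look-alikes from the thing itself.
- look_for(camera, name): "at" ([column, row] in pixels, amid what is visible of it).
- tip_of(camera, name): "at" ([column, row] in pixels: a listed point, or the origin of a listed thing).
Readings, each from a call of its own:
- read_time_s(): time.
- read_qpos(): joint angles.
- read_joint_vel(): joint speeds.
- read_effort(): joint torques, N m.
- read_eef_pos(): TCP position.
- read_tcp_rot(): TCP orientation.
- read_ft_force(): force on the tool from outside, world axes, zero at the start.
- read_ft_torque(): the same for the moment, N m.
- read_finger_gap(): finger opening in m.
Only numpy, scipy, OpenCV 4.12 (cv2) and the standard library are available. Lean on these libraries where they do the work, as an engineer would, in place of code of your own. Each camera call takes 0.05 s, during which the arm holds its last target. There are 200 camera calls.

## Task

Make the bead roller safe: turn its isolator handle to off, then swing the lockout hasp right out. Then take the sprung depth gauge from its stand and, from the shortest die to the longest, press it into the groove of each die on the mat until the foot sits flat, holding it there for a second to read the depth. Stand the gauge back on its stand, leave the good dies (groove about 4 mm) on the mat and put the worn ones (about 10 mm) flat in the aluminium tray, groove up, without disturbing the other things on the bench.

Things in the scene. Friction and masses are not known exactly. Their poses are not given: they have to be found in the camera images.
- handle (a joint): isolator handle, rad: 0 = on (bar parallel to the isolator box's x axis), 1.57 = off (hard stop), turned a quarter turn clockwise seen from above (bar then at box yaw minus the joint value, lying along the box's y axis). Starts between 0 and 0.25. Stays where left; turning it takes about 0.1 N m
- handle_grip (a point): grip point of the isolator handle, on its vertical turning axis, 96 mm above the bench: a black bar 70 long x 14 thick x 38 tall (top 16 mm above this point, bottom 22 mm below it where a hub disc of radius 21 mm lies). Its x axis runs along the bar. A white mark is on top of one end
- hasp (a joint): lockout hasp, rad: 0 = folded in (tab pointing to the box's -x side), 1.57 = fully swung out (tab pointing to the box's -y side, away from the handle, lug beyond the edge of the box); grows counter-clockwise seen from above. Starts between 0 and 0.15. Stays where left; about 0.05 N m of friction
- hasp_lug (a point): centre of the hasp's upright round lug, 12 mm thick, 36 tall (18 mm above and below this point), at the end of a flat steel tab 4 mm thick whose top is at the lug's foot; 45 mm from the hasp's pivot
- hasp_hinge (a point): point on the hasp's vertical pivot axis, at the height of the lug's centre
- isolator: fixed grey isolator box, 120 (x) x 150 (y) x 60 tall, origin at the centre of its underside; the handle turns on its top at box (0, 35), the hasp pivots at box (35, -40) mm
- mat_top (a point): centre of the top of the fixed black rubber mat, 270 (x) x 380 (y) x 2 mm, on which the dies stand
- tray: fixed open aluminium tray, 170 (x) x 280 (y) x 30 tall, walls and floor 5 mm thick; origin at the centre of its underside
- stand_top (a point): centre of the top of the fixed wooden gauge stand, 60 x 60 x 30 tall, with a channel 24 wide and 24 deep along its x axis that takes the probe; this point is at the height of the two side blocks' tops (30 mm above the bench), midway between them
- gauge_mid (a point): the depth gauge, at the centre of its square aluminium column, 22 x 22 mm, from 8 to 70 mm above the gauge's flat underside; this point is 45 mm above the underside; z points up along the gauge. Below the column a round steel foot, 34 mm across and 8 thick. A brass pin stands out of the top by 9 mm, and rises as the probe goes in. Mass 0.2 kg. It starts upright, foot on the stand, probe in the channel
- gauge_foot (a point): centre of the flat underside of the gauge's foot (same axes as gauge_mid)
- probe (a joint): sprung probe of the gauge, m: 0 = fully out, when its round tip, 5 mm thick, stands 14 mm below the foot; grows as it is pushed in, to 0.016. With the foot flat on a die, groove depth = 0.014 minus this value. Spring 2 N at 0, plus 0.2 N per mm: the gauge's own weight does not seat it, it must be pressed down
- short_a_mid (a point): centre (14 mm above the underside) of a short steel forming die, 44 long (x) x 36 wide (y) x 28 tall, 0.31 kg give or take 20 %, standing on the mat with its groove up. The groove is 12 mm wide along the middle of the top, the full length; it is about 4 mm deep in a good die, about 10 mm in a worn one: gauge it. At most one die of each length is there (the other reads None), and in some starts there is no short one
- short_b_mid (a point): centre (14 mm above the underside) of a short steel forming die, 44 long (x) x 36 wide (y) x 28 tall, 0.31 kg give or take 20 %, standing on the mat with its groove up. The groove is 12 mm wide along the middle of the top, the full length; it is about 4 mm deep in a good die, about 10 mm in a worn one: gauge it. At most one die of each length is there (the other reads None), and in some starts there is no short one
- middle_a_mid (a point): centre (14 mm above the underside) of a middle steel forming die, 64 long (x) x 36 wide (y) x 28 tall, 0.45 kg give or take 20 %, standing on the mat with its groove up. The groove is 12 mm wide along the middle of the top, the full length; it is about 4 mm deep in a good die, about 10 mm in a worn one: gauge it. At most one die of each length is there (the other reads None), and in some starts there is no short one
- middle_b_mid (a point): centre (14 mm above the underside) of a middle steel forming die, 64 long (x) x 36 wide (y) x 28 tall, 0.45 kg give or take 20 %, standing on the mat with its groove up. The groove is 12 mm wide along the middle of the top, the full length; it is about 4 mm deep in a good die, about 10 mm in a worn one: gauge it. At most one die of each length is there (the other reads None), and in some starts there is no short one
- long_a_mid (a point): centre (14 mm above the underside) of a long steel forming die, 88 long (x) x 36 wide (y) x 28 tall, 0.62 kg give or take 20 %, standing on the mat with its groove up. The groove is 12 mm wide along the middle of the top, the full length; it is about 4 mm deep in a good die, about 10 mm in a worn one: gauge it. At most one die of each length is there (the other reads None), and in some starts there is no short one
- long_b_mid (a point): centre (14 mm above the underside) of a long steel forming die, 88 long (x) x 36 wide (y) x 28 tall, 0.62 kg give or take 20 %, standing on the mat with its groove up. The groove is 12 mm wide along the middle of the top, the full length; it is about 4 mm deep in a good die, about 10 mm in a worn one: gauge it. At most one die of each length is there (the other reads None), and in some starts there is no short one
- copper_cup: copper cup, 60 tall; a bystander, not to be disturbed; origin at its underside
- brass_bowl: brass bowl, 100 across; a bystander, not to be disturbed; origin at its underside
- mallet: hammer lying on the bench; a bystander, not to be disturbed
- polish_jar: jar of polish, 54 across, 70 tall; a bystander, not to be disturbed; origin at its underside
- lid_knob: brass lid knob, 36 tall; a bystander, not to be disturbed (not always there); origin at its underside
- stake: steel round stake, 44 across, 50 tall; a bystander, not to be disturbed; origin at its underside
Not all that is in view belongs to the job. Several things have the shape of the isolator; the one meant has the colours described above.

How it is judged:
On the way, in this order (a step that is already met when the one before it is completed fails the run):
1. the isolator handle is turned to off (value of joint handle above 1.42 rad), for 0.2 s.
2. with the handle off, the lockout hasp is swung out (value of joint handle above 1.42 rad and value of joint hasp above 1.2 rad), for 0.2 s.
3. the gauge is pressed flat on the short die with its probe in the groove, for half a second (((z of gauge_foot in the frame of short_a_mid between 0.012 and 0.0155 m and y of gauge_foot in the frame of short_a_mid between -0.007 and 0.007 m and x of gauge_foot in the frame of short_a_mid between -0.014 and 0.014 m and angle between the z axis of gauge_foot and the z axis of short_a_mid, either way round below 0.05 rad) or (z of gauge_foot in the frame of short_b_mid between 0.012 and 0.0155 m and y of gauge_foot in the frame of short_b_mid between -0.007 and 0.007 m and x of gauge_foot in the frame of short_b_mid between -0.014 and 0.014 m and angle between the z axis of gauge_foot and the z axis of short_b_mid, either way round below 0.05 rad))), for 0.5 s.
4. the gauge is pressed flat on the middle die with its probe in the groove, for half a second (((z of gauge_foot in the frame of middle_a_mid between 0.012 and 0.0155 m and y of gauge_foot in the frame of middle_a_mid between -0.007 and 0.007 m and x of gauge_foot in the frame of middle_a_mid between -0.024 and 0.024 m and angle between the z axis of gauge_foot and the z axis of middle_a_mid, either way round below 0.05 rad) or (z of gauge_foot in the frame of middle_b_mid between 0.012 and 0.0155 m and y of gauge_foot in the frame of middle_b_mid between -0.007 and 0.007 m and x of gauge_foot in the frame of middle_b_mid between -0.024 and 0.024 m and angle between the z axis of gauge_foot and the z axis of middle_b_mid, either way round below 0.05 rad))), for 0.5 s.
5. the gauge is pressed flat on the long die with its probe in the groove, for half a second (((z of gauge_foot in the frame of long_a_mid between 0.012 and 0.0155 m and y of gauge_foot in the frame of long_a_mid between -0.007 and 0.007 m and x of gauge_foot in the frame of long_a_mid between -0.036 and 0.036 m and angle between the z axis of gauge_foot and the z axis of long_a_mid, either way round below 0.05 rad) or (z of gauge_foot in the frame of long_b_mid between 0.012 and 0.0155 m and y of gauge_foot in the frame of long_b_mid between -0.007 and 0.007 m and x of gauge_foot in the frame of long_b_mid between -0.036 and 0.036 m and angle between the z axis of gauge_foot and the z axis of long_b_mid, either way round below 0.05 rad))), for 0.5 s.
At the end, for the whole second after the job is handed in: The handle is off (beyond 1.42 rad) and the hasp out (beyond 1.2 rad); the gauge stands upright on its stand, within 15 mm of its middle; each worn die lies flat, groove up, on the tray's floor and each good die stands groove up on the mat (tilt under 0.15 rad) (all of step 2 and horizontal distance between gauge_foot and stand_top below 0.015 m and z of gauge_foot in the frame of stand_top between -0.002 and 0.003 m and angle between gauge_mid's own z axis and vertical below 0.08 rad and angle between each of short_a_mid, short_b_mid, middle_a_mid, middle_b_mid, long_a_mid, long_b_mid's own z axis and vertical below 0.15 rad and x of short_a_mid in the frame of mat_top between -0.135 and 0.135 m and y of short_a_mid in the frame of mat_top between -0.19 and 0.19 m and z of short_a_mid in the frame of mat_top between 0.011 and 0.018 m and x of short_b_mid in the frame of tray between -0.08 and 0.08 m and y of short_b_mid in the frame of tray between -0.135 and 0.135 m and z of short_b_mid in the frame of tray between 0.016 and 0.024 m and x of middle_a_mid in the frame of mat_top between -0.135 and 0.135 m and y of middle_a_mid in the frame of mat_top between -0.19 and 0.19 m and z of middle_a_mid in the frame of mat_top between 0.011 and 0.018 m and x of middle_b_mid in the frame of tray between -0.08 and 0.08 m and y of middle_b_mid in the frame of tray between -0.135 and 0.135 m and z of middle_b_mid in the frame of tray between 0.016 and 0.024 m and x of long_a_mid in the frame of mat_top between -0.135 and 0.135 m and y of long_a_mid in the frame of mat_top between -0.19 and 0.19 m and z of long_a_mid in the frame of mat_top between 0.011 and 0.018 m and x of long_b_mid in the frame of tray between -0.08 and 0.08 m and y of long_b_mid in the frame of tray between -0.135 and 0.135 m and z of long_b_mid in the frame of tray between 0.016 and 0.024 m); the robot touches nothing.
It fails at once if another thing on the bench is moved more than 30 mm (distance of any of copper_cup, brass_bowl, mallet, polish_jar, lid_knob, stake from where it was at the start of the episode above 0.03 m).
Of middle_a, middle_b only 1 to 1 are there at a start; the rules pass over those that are not, and their reading is None.
Of long_a, long_b only 1 to 1 are there at a start; the rules pass over those that are not, and their reading is None.
Of short_a, short_b, lid_knob only 1 to 1 are there at a start; the rules pass over those that are not, and their reading is None.
At some moment in a run one of short_a, short_b, middle_a, middle_b, long_a, long_b may be knocked a few centimetres aside while the robot is not near it.
It also fails if it takes over 210 s, if anything falls off the work surface, if the arm or the gripper's body presses on something with over 40 N, if the wrist force passes 120 N, or if a joint passes its speed limit or range.

## Working session

There is one attempt and no reset: what is moved stays moved. The work goes in short steps, each a Python script; the robot and the scene stay as the last script left them, time stands still between calls to the robot, and variables do not carry over. Pictures are saved under pics/ and viewed, about 12 in all and at most 16, crops included, and the job is handed in when it is done.

```bash
mkdir -p pics; ls; cat > h.py <<'E'
from bench import *
import numpy as np, cv2
from scipy.spatial.transform import Rotation as R
def snap(cam,fn=None):
    P=camera_params(cam); im=read_camera(cam)
    if fn: cv2.imwrite('pics/'+fn,im[:,:,::-1])
    return im,P
def back(P,px,z):
    K=np.array(P['K']);d=np.array(P['dist_coeffs']);T=np.array(P['camera_from_world'])
    u=cv2.undistortPoints(np.array([[px]],float),K,d).ravel()
    r=T[:3,:3].T@np.array([u[0],u[1],1]);c=-T[:3,:3].T@T[:3,3]
    return c+r*(z-c[2])/r[2]
def proj(P,X):
    T=np.array(P['camera_from_world'])
    return cv2.projectPoints(np.atleast_2d(np.array(X,float)),cv2.Rodrigues(T[:3,:3])[0],T[:3,3],np.array(P['K']),np.array(P['dist_coeffs']))[0][:,0]
def down(a): # tool z down, tool x axis at yaw a (jaw y axis at a-90deg)
    return (R.from_euler('z',a)*R.from_euler('x',np.pi)).as_quat()
E
python3 - <<'E'
from h import *
print(read_time_s())
for c in ('scene','side'):
    im,P=snap(c,c+'0.png')
    T=np.array(P['camera_from_world']);print(c,-T[:3,:3].T@T[:3,3])
    for n,z in [('handle_grip',.096),('hasp_lug',None),('hasp_hinge',None),('isolator',0),('mat_top',.002),('tray',0),('stand_top',.03),('gauge_mid',.075),('short_a_mid',.016),('middle_a_mid',.016),('long_a_mid',.016),('copper_cup',0),('brass_bowl',0),('mallet',0.01),('polish_jar',0),('lid_knob',0),('stake',0)]:
        z=.085 if z is None else z
        print(c,n,[(np.round(d['at']).tolist(),round(d['confidence'],2),np.round(back(P,d['at'],z)[:2],3).tolist()) for d in tip_of(c,n)[:3]])
print(read_time_s(), read_tcp_rot())
E
```

```text
pics
0.0
scene [ 1.2793148  -0.26596788  0.60580669]
scene handle_grip [([179.0, 248.0], 0.79, [0.471, -0.325])]
scene hasp_lug [([142.0, 255.0], 0.69, [0.458, -0.4]), ([123.0, 207.0], 0.62, [0.225, -0.455])]
scene hasp_hinge [([141.0, 266.0], 0.8, [0.499, -0.402]), ([124.0, 215.0], 0.71, [0.268, -0.451])]
scene isolator [([169.0, 286.0], 0.64, [0.467, -0.36]), ([146.0, 231.0], 0.64, [0.208, -0.418]), ([328.0, 317.0], 0.33, [0.655, -0.052])]
scene mat_top [([326.0, 305.0], 0.76, [0.621, -0.046]), ([171.0, 284.0], 0.23, [0.463, -0.355])]
scene tray [([470.0, 252.0], 0.88, [0.529, 0.358]), ([324.0, 244.0], 0.38, [0.396, 0.017])]
scene stand_top [([325.0, 244.0], 0.87, [0.441, 0.008])]
scene gauge_mid [([324.0, 228.0], 0.91, [0.437, 0.003])]
scene short_a_mid []
scene middle_a_mid []
scene long_a_mid []
scene copper_cup [([373.0, 232.0], 0.63, [0.372, 0.164])]
scene brass_bowl [([476.0, 338.0], 0.78, [0.791, 0.203])]
scene mallet [([148.0, 370.0], 0.72, [0.71, -0.398]), ([323.0, 303.0], 0.25, [0.623, -0.053])]
scene polish_jar [([241.0, 244.0], 0.9, [0.339, -0.184])]
scene lid_knob [([2
[... 709 characters left out ...]
 [0.435, -0.006])]
side gauge_mid [([283.0, 264.0], 0.71, [0.438, -0.003])]
side short_a_mid []
side middle_a_mid []
side long_a_mid []
side copper_cup [([215.0, 266.0], 0.91, [0.37, 0.186]), ([426.0, 377.0], 0.27, [0.476, -0.368])]
side brass_bowl [([334.0, 208.0], 0.89, [0.779, 0.201]), ([504.0, 330.0], 0.71, [0.688, -0.4]), ([234.0, 220.0], 0.32, [0.528, 0.346])]
side mallet [([507.0, 328.0], 0.95, [0.685, -0.406])]
side polish_jar [([307.0, 355.0], 0.79, [0.353, -0.182])]
side lid_knob []
side stake [([461.0, 276.0], 0.62, [0.773, -0.239]), ([376.0, 252.0], 0.29, [0.703, -0.033]), ([213.0, 270.0], 0.25, [0.36, 0.177])]
1.8 [ 2.26883998e-01  9.73921789e-01  7.33797733e-06 -2.24081711e-06]
```

View pics/scene0.png

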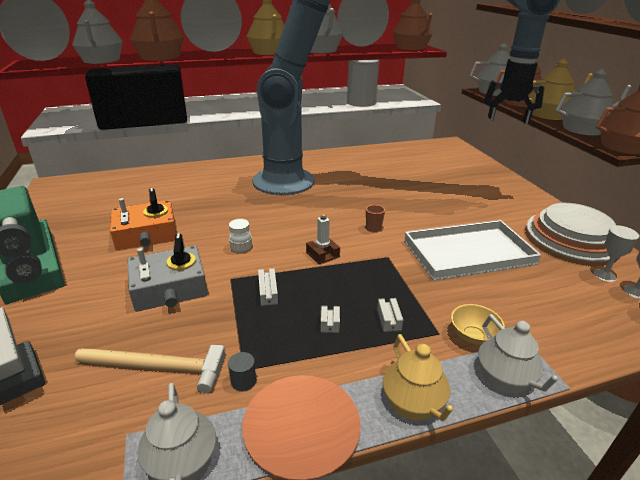

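View pics/side0.png

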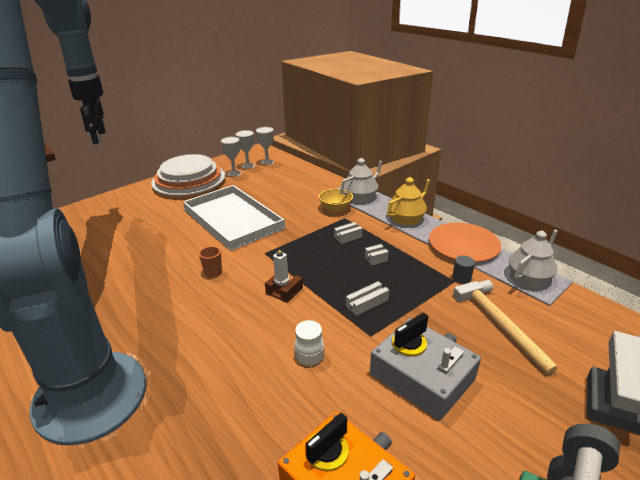

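The grey isolator, at scene pixel (168,278), has its handle at (180,250) and hasp at (143,262). The orange one is a decoy. Three dies are on the mat at scene pixels (268,286), (330,318) and (390,313), with the gauge on its stand at (323,235). Next I'll take closer wrist views.

```bash
python3 - <<'E'
from h import *
a=R.from_quat(read_tcp_rot()).as_matrix();print(a.round(2))
for nm,(x,y,z),yaw,names in [('mat',(.60,-.045,.42),0,[('short_a_mid',.016),('middle_a_mid',.016),('long_a_mid',.016),('mat_top',.002),('stand_top',.03),('gauge_mid',.075)]),
  ('iso',(.46,-.36,.34),0,[('isolator',0),('handle_grip',.096),('hasp_lug',.082),('hasp_hinge',.082)])]:
    move_ptp([x,y,z],down(yaw)); print(read_qpos())
    im,P=snap('wrist','w_%s.png'%nm)
    T=np.array(P['camera_from_world']);print(nm,-T[:3,:3].T@T[:3,3],T[2,:3])
    for n,zz in names:
        print(n,[(np.round(d['at']).tolist(),round(d['confidence'],2),np.round(back(P,d['at'],zz)[:2],4).tolist()) for d in tip_of('wrist',n)[:4]])
print(read_time_s())
E
```

```text
[[-0.9   0.44 -0.  ]
 [ 0.44  0.9   0.  ]
 [ 0.    0.   -1.  ]]
[-0.69616659  0.25110679  0.86193751  1.51827101 -0.19114574  1.46070215
 -1.39655361]
mat [ 0.66959863 -0.04184276  0.54240761] [-2.76348777e-01 -5.91533172e-04 -9.61057232e-01]
short_a_mid []
middle_a_mid [([51.0, 221.0], 0.73, [0.5319, 0.3468])]
long_a_mid [([138.0, 28.0], 0.33, [0.7805, 0.1902])]
mat_top [([323.0, 157.0], 0.91, [0.6216, -0.041])]
stand_top [([294.0, 284.0], 0.81, [0.4412, 0.0006]), ([335.0, 118.0], 0.7, [0.6738, -0.0562])]
gauge_mid [([290.0, 303.0], 0.87, [0.4336, 0.0035]), ([535.0, 258.0], 0.72, [0.4984, -0.3183])]
[-0.3302994   0.34234687  1.15226403  1.6886204  -0.3230032   1.32196997
 -0.68600925]
iso [ 0.53101124 -0.35714011  0.46311208] [-2.74808560e-01 -4.73428075e-04 -9.61498846e-01]
isolator [([366.0, 353.0], 0.86, [0.2217, -0.4173]), ([327.0, 175.0], 0.77, [0.4698, -0.361])]
handle_grip [([347.0, 402.0], 0.78, [0.22, -0.3851]), ([327.0, 177.0], 0.72, [0.4806, -0.3602]), ([289.0, 193.0], 0.68, [0.4645, -0.3237])]
hasp_lug [([407.0, 397.0], 0.76, [0.2157, -0.4571]), ([368.0, 192.0], 0.72, [0.4631, -0.403])]
hasp_hinge [([368.0, 146.0], 0.88, [0.5085, -0.401]), ([410.0, 369.0], 0.62, [0.2554, -0.458]), ([190.0, 263.0], 0.18, [0.3855, -0.2143])]
6.2917
```

View pics/w_mat.png

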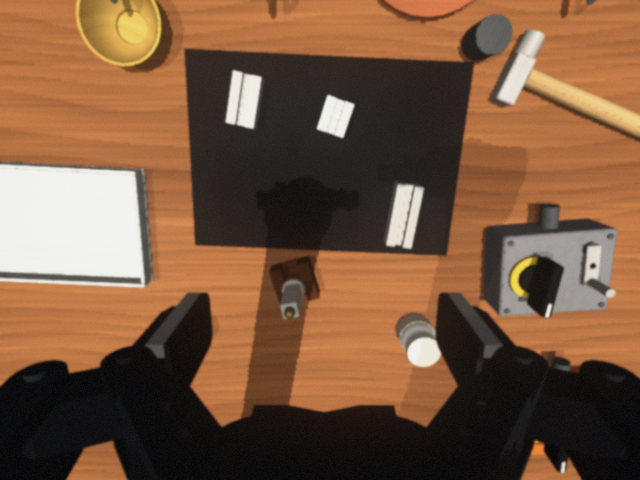

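View pics/w_iso.png

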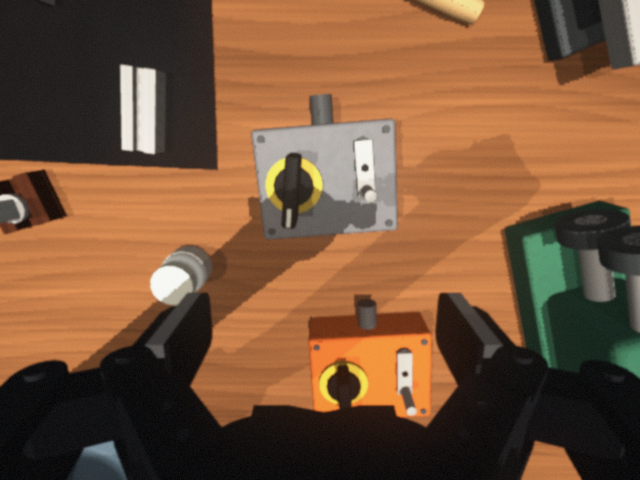

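The wrist view shows the box with top corners at about (253,131), (395,120), (397,231) and (266,238). The handle bar runs (294,155)–(289,226) and the lug is at (370,195). I'll turn the handle now.

```bash
python3 - <<'E'
from h import *
_,P=camera_params('wrist'),None; P=camera_params('wrist')
c=[back(P,p,.06)[:2] for p in [(253,131),(395,120),(397,231),(266,238)]]
print(np.round(c,4),np.mean(c,0), [np.linalg.norm(c[i]-c[(i+1)%4]).round(4) for i in range(4)])
yaw=np.mean([np.arctan2(*(c[0]-c[1])[::-1])-np.pi/2,np.arctan2(*(c[3]-c[2])[::-1])-np.pi/2,np.arctan2(*(c[0]-c[3])[::-1]),np.arctan2(*(c[1]-c[2])[::-1])]);print('boxyaw',yaw)
e=[back(P,p,.112)[:2] for p in [(294,155),(289,226)]];print(e,np.mean(e,0),np.arctan2(*(e[0]-e[1])[::-1]))
q=read_qpos()
for a in (0,-.4,-.8,-1.2,-1.6): print(a,inverse_kinematics([.467,-.3255,.1],down(a)))
E
```

```text
[[ 0.5216 -0.2852]
 [ 0.5328 -0.4306]
 [ 0.415  -0.4393]
 [ 0.4066 -0.294 ]] [ 0.46900192 -0.3622739 ] [np.float64(0.1458), np.float64(0.1181), np.float64(0.1456), np.float64(0.1154)]
boxyaw 0.0709275212352318
[array([ 0.50176171, -0.33083848]), array([ 0.4346672 , -0.32472909])] [ 0.46821446 -0.32778378] -0.09080619182966507
0 [-0.18128408  0.58459008  0.90307453  1.94097617 -0.58530241  0.90171242
 -0.54868078]
-0.4 [-0.22287021  0.61866441  0.96559719  1.9424342  -0.64101886  0.92321654
 -0.90395066]
-0.8 [-0.2593587   0.65482007  1.02348552  1.94365746 -0.69541573  0.94704535
 -1.26096885]
-1.2 [-0.30416693  0.71051754  1.1002176   1.94508467 -0.77174631  0.98556896
 -1.60201537]
-1.6 [-0.35038719  0.78860669  1.19009648  1.94646592 -0.86702801  1.04280353
 -1.93112983]
```

```bash
python3 - <<'E'
from h import *
c=np.array([.4668,-.3265]); b=-.09; box=.072
move_ptp([*c,.2],down(b)); move_gripper(.045,30)
movel([*c,.099],speed=.1); print(read_ft_force())
move_gripper(.0,30); print('gap',read_finger_gap(),read_ft_force().round(1) if hasattr(read_ft_force(),'round') else read_ft_force())
end=box-np.pi/2-.02
for a in np.linspace(b,end,10)[1:]:
    movel([*c,.099],down(a),speed=.1)
    print(round(a,2),np.round(read_ft_force(),1),np.round(read_ft_torque(),2))
pause(.3)
move_gripper(.045); movel([*c,.25],speed=.2)
im,P=snap('wrist','w_h1.png'); print(read_time_s())
E
```

```text
[ 0.61499791 -0.18595911 -0.37452033]
gap 0.01402916129831327 [-0.5 -0.6  3. ]
-0.25 [-0.9  1.6  5.4] [ 0.24  0.13 -0.06]
-0.41 [0.2 1.6 5.9] [ 0.27  0.12 -0.06]
-0.57 [-0.9  1.4  6. ] [ 0.3   0.15 -0.05]
-0.73 [-0.4  1.8  5.8] [ 0.3   0.15 -0.08]
-0.88 [-0.7  3.2  5.4] [ 0.39  0.11 -0.12]
-1.04 [-0.2  2.2  4.6] [ 0.42  0.1  -0.1 ]
-1.2 [-0.6  2.2  5.7] [ 0.41  0.05 -0.1 ]
-1.36 [-1.   2.5  5.8] [ 0.48  0.   -0.09]
-1.52 [-0.2  1.2  6.1] [0.36 0.06 0.76]
13.375
```

View pics/w_h1.png

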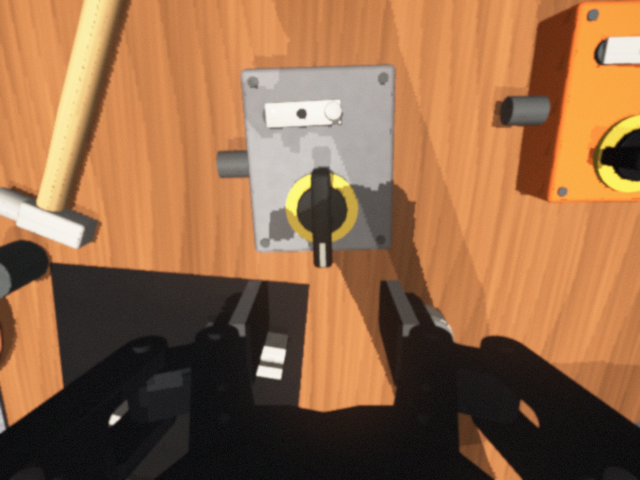

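The handle now lies along the box's y axis, and the torque rose at the stop, so it is off. The hasp pivot dot is at (301,113) and the lug top at (333,110). Next is the hasp.

```bash
python3 - <<'E'
from h import *
P=camera_params('wrist')
piv=back(P,(301,113),.067)[:2]; lug=back(P,(333,110),.101)[:2]
print(piv,lug,np.linalg.norm(piv-lug))
box=.072; R2=R.from_euler('z',box).as_matrix()[:2,:2]
piv2=np.array([.469,-.3623])+R2@[.035,-.040]; print(piv2)
pv=(piv+piv2)/2; d=lug-pv; th=np.arctan2(d[1],d[0]); print('hasp',(th-box-np.pi)%(2*np.pi),np.linalg.norm(d))
hasp0=np.clip((th-box-np.pi+np.pi)%(2*np.pi)-np.pi,0,.15)
def pt(h): 
    t=box+np.pi+h; return pv+.045*np.array([np.cos(t),np.sin(t)])
print(pt(hasp0))
g=pt(hasp0) if np.linalg.norm(pt(hasp0)-lug)<.006 else lug
A=lambda h: box-np.pi/2+h
move_ptp([*g,.2],down(A(hasp0))); move_gripper(.04,25); movel([*g,.092],speed=.1); print(read_ft_force())
move_gripper(0,25); print('gap',read_finger_gap(),read_ft_force())
for h in np.linspace(hasp0,1.58,10)[1:]:
    movel([*pt(h),.092],down(A(h)),speed=.1); print(round(h,2),np.round(read_ft_force(),1),np.round(read_ft_torque(),2))
pause(.3); move_gripper(.04); movel([*pt(1.58),.25],speed=.2)
movel([.5,-.36,.30],down(0),speed=.3)
snap('wrist','w_h2.png'); print(read_time_s())
E
```

```text
[ 0.48641807 -0.3997516 ] [ 0.46288715 -0.40222445] 0.023660504739758476
[ 0.50678683 -0.39967854]
hasp 0.0022915837698400665 0.03380856050516238
[ 0.45172658 -0.40305512]
[1.24870637 0.16953011 0.03585229]
gap 0.011337746672809075 [1.75826598 0.30734959 2.35366461]
0.18 [15.   0.4 -5.6] [-0.01 -2.85 -0.09]
0.35 [14.3  2.  -2.3] [ 0.39 -2.61 -0.11]
0.53 [13.1  4.5 -0.8] [ 0.7  -2.28 -0.11]
0.7 [11.3  4.2  0.3] [ 0.69 -2.15 -0.16]
0.88 [8.  4.4 1. ] [ 0.82 -1.86 -0.11]
1.05 [7.1 5.8 2.1] [ 0.9  -1.44 -0.15]
1.23 [6.7 2.9 1.2] [ 0.73 -1.3  -0.14]
1.4 [4.5 4.6 3.7] [ 0.84 -0.98 -0.07]
1.58 [2.9 3.9 4.9] [ 0.94 -0.64 -0.04]
20.725
```

View pics/w_h2.png

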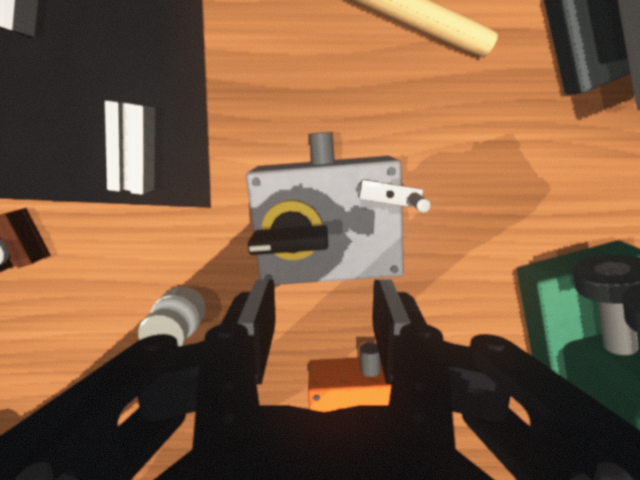

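The hasp is out, but my average of the two pivot estimates pulled it about 0.2 rad short: the tab runs from (365,190) to the lug at (422,205). I'll nudge it the rest of the way using the right pivot.

```bash
python3 - <<'E'
from h import *
g=np.array([.4998,-.4447]); a=.072-np.pi/2+1.4
move_ptp([*g,.16],down(a)); movel([*g,.092],speed=.15); move_gripper(0,25); print(read_finger_gap())
for k in (.5,1): movel([g[0]+.010*k,g[1]-.0003*k,.092],down(a+.2*k),speed=.05); print(np.round(read_ft_force(),1))
move_gripper(.04); p=read_eef_pos(); movel([p[0],p[1],.25],speed=.3)
# gauge/mat overview
move_ptp([.54,-.045,.36],down(0))
im,P=snap('wrist','w_mat2.png')
for n,zz in [('stand_top',.03),('gauge_mid',.075),('gauge_foot',.03)]:
    print(n,[(np.round(d['at']).tolist(),round(d['confidence'],2),np.round(back(P,d['at'],zz)[:2],4).tolist()) for d in tip_of('wrist',n)[:4]])
g=cv2.cvtColor(im,cv2.COLOR_RGB2HSV); m=((g[...,2]>140)&(g[...,1]<60)).astype(np.uint8)
for c in cv2.findContours(m,cv2.RETR_EXTERNAL,cv2.CHAIN_APPROX_SIMPLE)[0]:
    if cv2.contourArea(c)>80:
        w=np.array([back(P,q,.030)[:2] for q in c[:,0].astype(float)],np.float32)*1000
        r=cv2.minAreaRect(w); print(c[:,0].mean(0).round(),np.round(r[0],1),np.round(r[1],1),round(r[2],1))
print(read_time_s())
E
```

```text
0.010873933576622882
[0.1 4.9 6.7]
[-1.5  5.5  6.9]
stand_top [([288.0, 260.0], 0.6, [0.4408, 0.0002])]
gauge_mid [([279.0, 279.0], 0.68, [0.434, 0.0067])]
gauge_foot [([286.0, 265.0], 0.78, [0.4343, 0.0023])]
[635. 414.] [ 209.2 -487.8] [51.5 12.4] 12.2
[443. 329.] [ 341.3 -208.3] [48.9 23. ] 44.0
[437. 311.] [ 369.6 -195.4] [38.4 16.9] 75.8
[579. 240.] [ 460.1 -375.3] [123.4 142.6] 4.5
[416. 178.] [ 542.8 -154.4] [37.3 89.1] 82.6
[ 78. 213.] [524.3 286.2] [142.7 170. ] 87.1
[333.  58.] [676.  -56.6] [37.  46.1] 71.6
[232.  41.] [694.4  54.1] [22.5 65.5] 77.9
[213.  38.] [698.8  72.9] [13.3 64.7] 77.7
[544.  21.] [ 714.5 -280.6] [24.8 44.3] 68.0
25.6833
```

View pics/w_mat2.png

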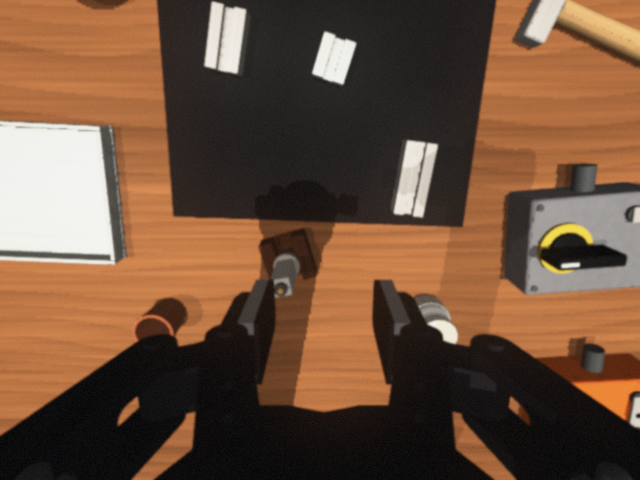

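Die estimates: long about (0.543,−0.154), short (0.676,−0.057) and middle (0.696,0.061). The stand is at pixel (288,258), with the gauge on it. Next a close look at the gauge.

```bash
python3 - <<'E'
from h import *
move_ptp([.40,.0,.22],down(0))
im,P=snap('wrist','w_g.png')
for n,zz in [('stand_top',.03),('gauge_mid',.075),('gauge_foot',.03)]:
    print(n,[(np.round(d['at']).tolist(),round(d['confidence'],2),np.round(back(P,d['at'],zz)[:2],4).tolist()) for d in tip_of('wrist',n)[:4]])
print(read_time_s())
E
```

```text
stand_top [([324.0, 161.0], 0.86, [0.4414, 0.0005])]
gauge_mid [([322.0, 180.0], 0.8, [0.4321, 0.0017])]
gauge_foot [([322.0, 167.0], 0.89, [0.436, 0.0019])]
26.7083
```

View pics/w_g.png

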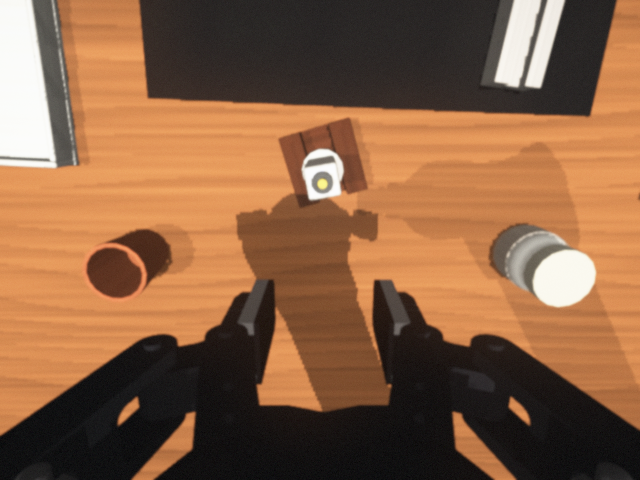

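```bash
python3 - <<'E'
from h import *
im=cv2.imread('pics/w_g.png'); cv2.imwrite('pics/g_crop.png',cv2.resize(im[105:225,260:400],None,fx=5,fy=5,interpolation=cv2.INTER_CUBIC))
P=camera_params('wrist')
for z,pts in ((.03,[(279,138),(351,118),(367,187),(301,207)]),(.10,[(303,170),(338,165),(341,194),(309,199)])):
    w=np.array([back(P,p,z)[:2] for p in pts]); e=np.diff(np.vstack([w,w[:1]]),axis=0)
    print(w.mean(0),np.linalg.norm(e,axis=1).round(4),np.degrees(np.arctan2(e[:,1],e[:,0])).round(1))
print(back(P,(322,183),.109))
E
```

```text
[ 0.43953052 -0.00066873] [0.0598 0.0571 0.058  0.0593] [ -75.2 -165.5  106.9   16.3]
[0.4345781  0.00074362] [0.0227 0.0189 0.0212 0.0192] [ -82.1 -173.6   98.8   10.8]
[0.43539866 0.00120037 0.109     ]
```

View pics/g_crop.png

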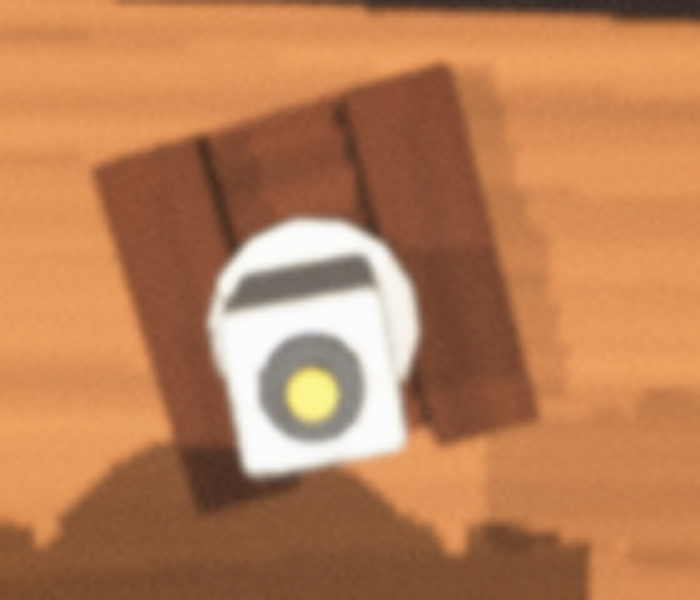

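The gauge column is at about (0.4355, 0.001), yaw about 10–11°. The stand's yaw is about 16°. I'll pick the gauge, then fit the short die's silhouette from above.

```bash
cat >> h.py <<'E'
from scipy.optimize import minimize
def box(x,y,a,L,z0=.002,z1=.030,W=.036):
    c,s=np.cos(a),np.sin(a)
    return [[x+c*u-s*v,y+s*u+c*v,z] for z in (z0,z1) for u in (-L/2,L/2) for v in (-W/2,W/2)]
def fitdie(cam,im,P,L,init,z0=.002,save=None):
    v=im.max(2); m=(v>60).astype(np.uint8)
    S=4
    roi=np.zeros_like(m); c=proj(P,[*init[:2],.016])[0]; r=int(np.abs(proj(P,box(*init,L))-c).max()*1.9)
    cv2.circle(roi,tuple(int(t) for t in c),r,1,-1); m=m*roi
    n,lab,st,_=cv2.connectedComponentsWithStats(cv2.morphologyEx(m,cv2.MORPH_CLOSE,np.ones((5,5))))
    hsv=cv2.cvtColor(im,cv2.COLOR_RGB2HSV); bright=(hsv[...,2]>150)&(hsv[...,1]<70)
    k=max(range(1,n),key=lambda i:(bright&(lab==i)).sum()); m=(lab==k).astype(np.uint8)
    def rend(p):
        h=cv2.convexHull(proj(P,box(*p,L,z0,z0+.028)).astype(np.float32))
        o=np.zeros_like(m); cv2.fillPoly(o,[np.round(h*16).astype(np.int32)],1,shift=4); return o
    def cost(q):
        p=[q[0]/100,q[1]/100,q[2]/3]; o=rend(p); return 1-(o&m).sum()/max(1,(o|m).sum())
    ys,xs=np.nonzero(m); ctr=back(P,(xs.mean(),ys.mean()),.018)
    best=None
    for da in (-.3,0,.3):
        q0=[ctr[0]*100,ctr[1]*100,(init[2]+da)*3]
        s=minimize(cost,q0,method='Nelder-Mead',options=dict(initial_simplex=np.array([q0]+[[q0[j]+(.6 if j==i else 0) for j in range(3)] for i in range(3)]),xatol=.005,fatol=1e-4))
        if best is None or s.fun<best.fun: best=s
    p=np.array([best.x[0]/100,best.x[1]/100,best.x[2]/3])
    if save:
        d=im[:,:,::-1].copy(); h=cv2.convexHull(proj(P,box(*p,L,z0,z0+.028)).astype(np.float32))
        cv2.polylines(d,[np.round(h).astype(np.int32)],True,(0,0,255),1)
        e=[[p[0]+t*L/2*np.cos(p[2]),p[1]+t*L/2*np.sin(p[2]),z0+.028] for t in (-1,1)]
        a,b=proj(P,e).round().astype(int); cv2.line(d,tuple(map(int,a)),tuple(map(int,b)),(0,255,0),1); cv2.imwrite('pics/'+save,d)
    return p,1-best.fun
E
python3 - <<'E'
from h import *
g=[.4358,.001]; a=.185
move_ptp([*g,.2],down(a)); move_gripper(.05,60); movel([*g,.075],speed=.15); print(np.round(read_ft_force(),1))
move_gripper(0,60); print('gap',read_finger_gap(),np.round(read_ft_force(),1),read_eef_pos())
movel([*g,.2],speed=.15); print(np.round(read_ft_force(),1),read_finger_gap())
move_ptp([.59,-.05,.20],down(0))
im,P=snap('wrist','w_s.png')
print(fitdie('wrist',im,P,.044,[.676,-.0566,-.32],save='w_sf.png')); print(read_time_s())
E
```

```text
Traceback (most recent call last):
bench.MotionError: the arm cannot follow that straight line within its joint ranges
```

```bash
python3 - <<'E'
from h import *
print(np.round(read_qpos(),2), read_eef_pos(), read_finger_gap())
for a in (.185,.185-np.pi,.185-np.pi/2,.185+np.pi/2):
    for z in (.2,.15,.1,.075):
        q=inverse_kinematics([.4358,.001,z],down(a)); print(round(a,2),z,None if q is None else np.round(q,2))
E
```

```text
[-1.57 -0.16  1.44  2.18  0.19  0.99 -1.62] [0.43535424 0.00096443 0.19991357] 0.04988646939923008
0.18 0.2 [-1.57 -0.16  1.44  2.18  0.19  0.99 -1.62]
0.18 0.15 [-1.18  0.2   1.18  2.22 -0.25  0.86 -1.22]
0.18 0.1 [-0.94  0.29  0.94  2.25 -0.35  0.75 -1.15]
0.18 0.075 [-0.93  0.37  0.94  2.26 -0.47  0.71 -1.04]
-2.96 0.2 [-1.57 -0.16  1.44  2.18  0.19  0.99 -1.62]
-2.96 0.15 [ 1.02  0.32 -1.22  2.14  0.39  0.92  1.34]
-2.96 0.1 [ 0.99  0.5  -1.23  2.17  0.62  0.89  1.14]
-2.96 0.075 [ 0.99  0.59 -1.24  2.18  0.75  0.89  1.04]
-1.39 0.2 None
-1.39 0.15 [-1.22  0.23  1.24  2.22 -0.29  0.87 -2.75]
-1.39 0.1 [-0.82  0.25  0.79  2.24 -0.27  0.74 -2.8 ]
-1.39 0.075 [-1.09  0.51  1.16  2.26 -0.69  0.79 -2.41]
1.76 0.2 [ 0.07  0.04 -0.17  2.13  0.01  0.97  0.08]
1.76 0.15 [ 0.07  0.12 -0.17  2.18  0.03  0.85  0.06]
1.76 0.1 [ 0.07  0.2  -0.17  2.21  0.05  0.73  0.04]
1.76 0.075 [ 0.06  0.25 -0.17  2.22  0.07  0.67  0.03]
```

```bash
python3 - <<'E'
from h import *
move_ptp([.48,0,.34],down(.185)); print(np.round(read_qpos(),2))
move_j([0,.04,0,1.75,0,1.35,-1.4]); print(np.round(read_qpos(),2),read_eef_pos(),R.from_quat(read_tcp_rot()).as_euler('zyx'))
g=[.4358,.001]; a=.185
for z in (.2,.15,.1,.075):
    q=inverse_kinematics([*g,z],down(a)); print(z,None if q is None else np.round(q,2))
E
```

```text
[-1.07 -0.09  0.95  1.91  0.08  1.28 -1.53]
[-0.    0.04  0.    1.75 -0.    1.35 -1.4 ] [ 0.51377793 -0.04095739  0.3756958 ] [-1.71160239e-01 -4.17588951e-04  3.14154968e+00]
0.2 [-0.04  0.04 -0.06  2.14  0.    0.97 -1.49]
0.15 [-0.04  0.11 -0.06  2.18  0.01  0.85 -1.49]
0.1 [-0.04  0.2  -0.06  2.21  0.02  0.73 -1.5 ]
0.075 [-0.05  0.25 -0.06  2.22  0.02  0.67 -1.5 ]
```

```bash
python3 - <<'E'
from h import *
g=[.4358,.001]; a=.185
move_ptp([*g,.2],down(a)); move_gripper(.05,60); movel([*g,.075],speed=.15); print(np.round(read_ft_force(),1))
move_gripper(0,60); print('gap',read_finger_gap(),np.round(read_ft_force(),1),read_eef_pos())
movel([*g,.2],speed=.15); print(np.round(read_ft_force(),1),read_finger_gap())
move_ptp([.59,-.05,.20],down(0)); print(np.round(read_qpos(),2))
im,P=snap('wrist','w_s.png')
print(fitdie('wrist',im,P,.044,[.676,-.0566,-.32],save='w_sf.png')); print(read_time_s())
E
```

```text
[ 1.   0.3 -0.2]
gap 0.021676530124783364 [-0.6 -0.7  5.8] [0.43679073 0.00110649 0.07603918]
[-0.2  0.9 -1.2] 0.02122458253687426
[ 0.    0.33  0.02  1.79 -0.01  1.03 -1.55]
(array([ 0.703932  , -0.04485603, -1.27697461]), np.float64(0.20076272071883816))
33.2417
```

View pics/w_sf.png

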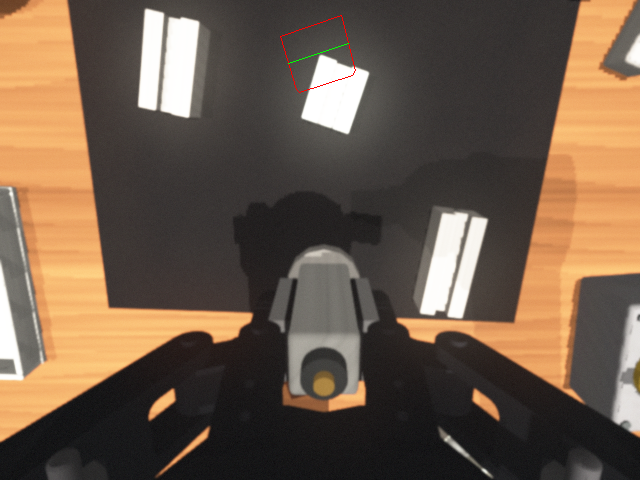

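```bash
sed -i 's/m=(v>60).astype/m=(v>TH).astype/; s/^def box/TH=105\ndef box/' h.py; python3 - <<'E'
import h; from h import *
im=cv2.imread('pics/w_s.png')[:,:,::-1].copy(); P=camera_params('wrist')
v=im.max(2); print([int(v[r,c]) for r,c in [(80,200),(80,260),(45,330),(90,280),(90,380),(250,425),(280,600)]])
for th in (95,120,150):
    h.TH=th
    for nm,L,i in (('short',.044,[.676,-.0566,-.32]),('middle',.064,[.696,.061,-.21]),('long',.088,[.543,-.154,-.13])):
        print(th,nm,fitdie('wrist',im,P,L,i,save='f_%s%d.png'%(nm,th)))
a=cv2.imread('pics/f_short120.png')[0:150,250:420];b=cv2.imread('pics/f_middle120.png')[0:150,100:250];c=cv2.imread('pics/f_long120.png')[185:335,390:520]
cv2.imwrite('pics/cmp.png',cv2.resize(np.hstack([a,b,c]),None,fx=1.75,fy=3))
E
```

```text
[119, 65, 81, 76, 86, 117, 76]
95 short (array([ 0.67562446, -0.05501436, -0.32246782]), np.float64(0.896404793608522))
95 middle (array([ 0.69598854,  0.06313736, -0.21212912]), np.float64(0.9705747827412715))
95 long (array([ 0.54117168, -0.15484787, -0.13996831]), np.float64(0.5240844308136389))
120 short (array([ 0.67588573, -0.05559921, -0.30882748]), np.float64(0.9492001122649453))
120 middle (array([ 0.69598829,  0.06439595, -0.23304436]), np.float64(0.8626193084024409))
120 long (array([ 0.53122568, -0.15401425, -0.10144879]), np.float64(0.48703411097685656))
150 short (array([ 0.67578566, -0.05566362, -0.31432061]), np.float64(0.9622913068508924))
150 middle (array([ 0.69564611,  0.0629977 , -0.20431604]), np.float64(0.8326247834986616))
150 long (array([ 0.53000443, -0.15903018, -0.08542605]), np.float64(0.458206106870229))
```

View pics/cmp.png

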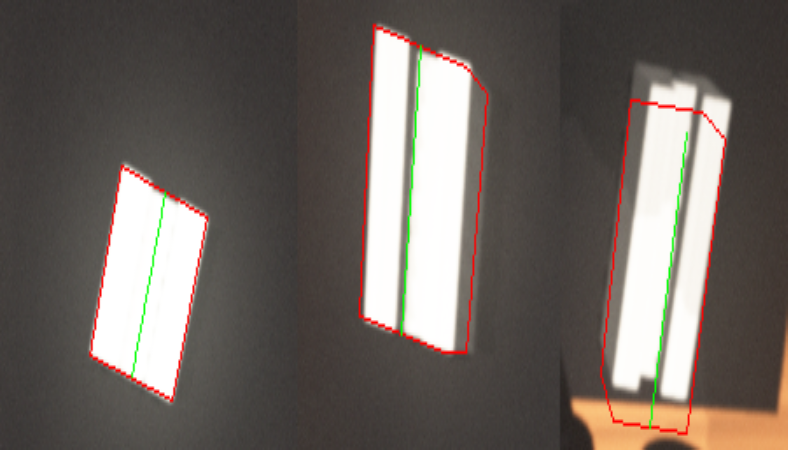

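The short and middle fits are good. Now I'll gauge the short die, logging force against height.

```bash
cat >> h.py <<'E'
def gauge(p,zs=.076):
    x,y,a=p
    move_ptp([x,y,zs+.05],down(a)); movel([x,y,zs+.017],speed=.08); pause(.2)
    f0=np.mean([read_ft_force() for _ in range(3)],0)[2]; log=[]
    z=zs+.014
    while z>zs-.004:
        movel([x,y,z],speed=.03); pause(.05)
        f=read_ft_force()[2]-f0; zz=read_eef_pos()[2]; log.append((round((zz-zs)*1000,1),round(f,1)))
        if f>11: break
        z-=.001
    print(log); pause(1.1); print('held',np.round(read_ft_force(),1),read_eef_pos(),read_finger_gap())
    snap('side','sd_%d.png'%(read_time_s()*10)); print(np.round(read_ft_force(),1),np.round(read_ft_torque(),2))
    movel([x,y,zs+.05],speed=.12)
E
python3 - <<'E'
from h import *
gauge([.6758,-.0556,-.315]); print(np.round(read_ft_force(),1),read_time_s())
move_ptp([.60,.06,.20],down(0)); im,P=snap('wrist','w_m.png'); print(fitdie('wrist',im,P,.064,[.696,.061,-.21],save='w_mf.png'),read_time_s())
E
```

```text
[(np.float64(13.8), np.float64(1.0)), (np.float64(12.9), np.float64(1.4)), (np.float64(11.9), np.float64(1.5)), (np.float64(10.9), np.float64(1.6)), (np.float64(10.0), np.float64(1.2)), (np.float64(8.9), np.float64(0.1)), (np.float64(7.9), np.float64(1.1)), (np.float64(6.9), np.float64(0.2)), (np.float64(5.9), np.float64(0.7)), (np.float64(5.0), np.float64(1.5)), (np.float64(4.1), np.float64(1.1)), (np.float64(3.4), np.float64(2.3)), (np.float64(2.2), np.float64(2.9)), (np.float64(1.1), np.float64(3.6)), (np.float64(0.2), np.float64(6.1)), (np.float64(0.2), np.float64(8.0)), (np.float64(0.2), np.float64(11.8))]
held [-3.4 -0.7  9.6] [ 0.67613158 -0.05558022  0.07617185] 0.021572532534724683
[-4.3 -0.6 10.2] [ 0.06  0.73 -0.01]
[ 0.6  0.8 -2.3] 41.3667
(array([ 0.6963097 ,  0.06119652, -0.22003849]), np.float64(0.9749061450306263)) 42.0917
```

Short: spring onset about 4 mm above seating, so the groove is about 10 mm and the die is worn. It seated cleanly at 0.0762. Middle is next, then long.

```bash
python3 - <<'E'
from h import *
gauge([.6963,.0612,-.22]); print(read_time_s())
move_ptp([.47,-.15,.22],down(0)); im,P=snap('wrist','w_l.png'); p,q=fitdie('wrist',im,P,.088,[.543,-.154,-.13],save='w_lf.png'); print(p,q,read_time_s())
a=cv2.imread('pics/w_mf.png'); b=cv2.imread('pics/w_lf.png'); c=cv2.imread('pics/'+sorted(__import__('glob').glob('pics/sd_*'))[0].split('/')[1])
cv2.imwrite('pics/cmp2.png',np.hstack([cv2.resize(a[:320,160:480],(400,400)),cv2.resize(b[:320,160:480],(400,400))]))
E
```

```text
[(np.float64(13.8), np.float64(-0.4)), (np.float64(12.9), np.float64(0.2)), (np.float64(11.9), np.float64(0.9)), (np.float64(10.9), np.float64(-0.0)), (np.float64(9.9), np.float64(0.2)), (np.float64(8.9), np.float64(-0.5)), (np.float64(7.9), np.float64(0.9)), (np.float64(6.9), np.float64(0.4)), (np.float64(5.9), np.float64(-0.6)), (np.float64(4.9), np.float64(-0.1)), (np.float64(4.1), np.float64(0.4)), (np.float64(3.4), np.float64(2.6)), (np.float64(2.2), np.float64(1.8)), (np.float64(1.1), np.float64(3.1)), (np.float64(0.2), np.float64(4.1)), (np.float64(0.2), np.float64(7.9)), (np.float64(0.2), np.float64(11.0)), (np.float64(0.1), np.float64(15.3))]
held [-5.  -1.3 12.9] [0.69665003 0.06123352 0.07615535] 0.021184593346711824
[-4.8 -0.6 13.3] [-0.11  1.11 -0.03]
50.5583
[ 0.5417321  -0.15455975 -0.13140331] 0.8292425839482006 51.8333
```

View pics/cmp2.png

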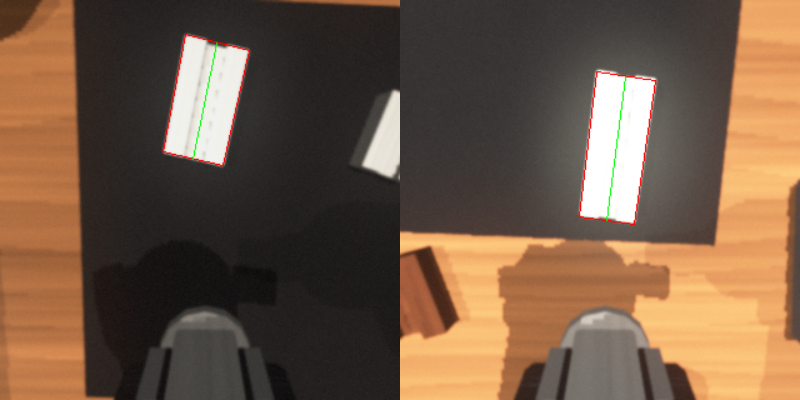

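The middle die also reads about 10 mm, so it is worn too. Both outlines match the dies. I'll gauge the long die next, then return the gauge to its stand.

```bash
python3 - <<'E'
from h import *
gauge([.5417,-.1546,-.131]); print(read_time_s())
move_ptp([.4385,.0003,.2],down(.185)); movel([.4385,.0003,.085],speed=.12)
z=.079
while z>.0735:
    movel([.4385,.0003,z],speed=.03); f=np.round(read_ft_force(),1); print(z,read_eef_pos()[2],f)
    if f[2]>4: break
    z-=.001
move_gripper(.05); movel([.4385,.0003,.2],speed=.15)
move_ptp([.41,0.0,.26],down(0)); snap('wrist','w_gr.png'); snap('scene','scene1.png'); print(read_time_s())
a=cv2.imread('pics/w_gr.png'); b=cv2.imread('pics/scene1.png')
cv2.imwrite('pics/cmp3.png',np.hstack([cv2.resize(a[60:260,220:420],(400,400)),cv2.resize(b[180:360,220:430],(400,400))]))
E
```

```text
[(np.float64(13.9), np.float64(-0.3)), (np.float64(12.9), np.float64(0.2)), (np.float64(12.0), np.float64(-0.4)), (np.float64(10.9), np.float64(0.0)), (np.float64(9.9), np.float64(-0.6)), (np.float64(8.9), np.float64(-0.2)), (np.float64(7.9), np.float64(-0.4)), (np.float64(6.9), np.float64(-0.1)), (np.float64(5.9), np.float64(-0.5)), (np.float64(4.9), np.float64(-0.4)), (np.float64(4.1), np.float64(-0.3)), (np.float64(3.3), np.float64(2.1)), (np.float64(2.1), np.float64(2.2)), (np.float64(1.1), np.float64(2.1)), (np.float64(0.2), np.float64(3.0)), (np.float64(0.1), np.float64(9.2)), (np.float64(0.1), np.float64(14.3))]
held [-3.6  1.2 13.1] [ 0.54199418 -0.1546855   0.07608262] 0.02145718823859069
[-4.5  1.1 12.8] [0.28 0.97 0.01]
59.975
0.079 0.07902825395880664 [-0.7  0.7 -2.1]
0.078 0.07800588252797849 [ 0.1 -0.7 -1.5]
0.077 0.07694874241400744 [ 0.3  0.1 -1.5]
0.076 0.07609771236965926 [ 0.5  0.5 -2.1]
0.075 0.07601241648041787 [-1.8 -0.3  7.3]
65.1
```

View pics/cmp3.png

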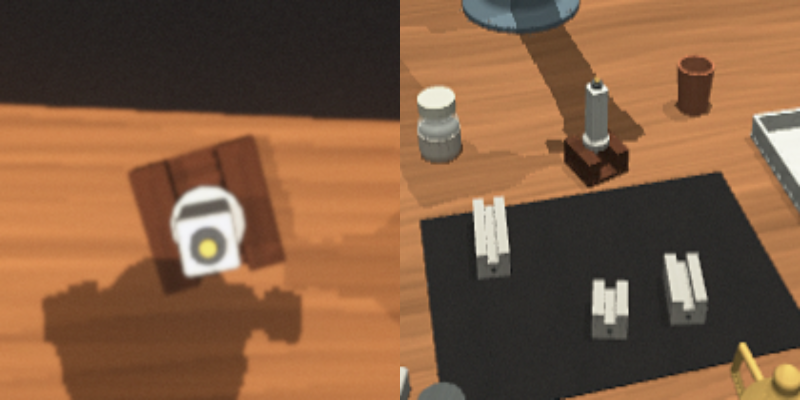

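The gauge is back on its stand, with its probe in the channel. All three dies read about 10 mm, so I'll check the end notches visually before moving them.

```bash
python3 - <<'E'
import cv2,numpy as np,glob
b=cv2.imread('pics/scene1.png'); f=sorted(glob.glob('pics/sd_*'),key=lambda s:int(s[8:-4])); print(f)
A=[cv2.resize(b[r:r+50,c:c+50],(260,260),interpolation=cv2.INTER_CUBIC) for r,c in ((264,245),(297,306),(288,366))]
S=[cv2.imread(x) for x in f]
B=[cv2.resize(s[r-45:r+45,c-45:c+45],(260,260),interpolation=cv2.INTER_CUBIC) for s,(r,c) in zip(S,((235,376),(215,348),(280,365)))]
cv2.imwrite('pics/cmp4.png',np.vstack([np.hstack(A),np.hstack(B)]))
E
```

```text
['pics/sd_407.png', 'pics/sd_499.png', 'pics/sd_593.png']
```

View pics/cmp4.png

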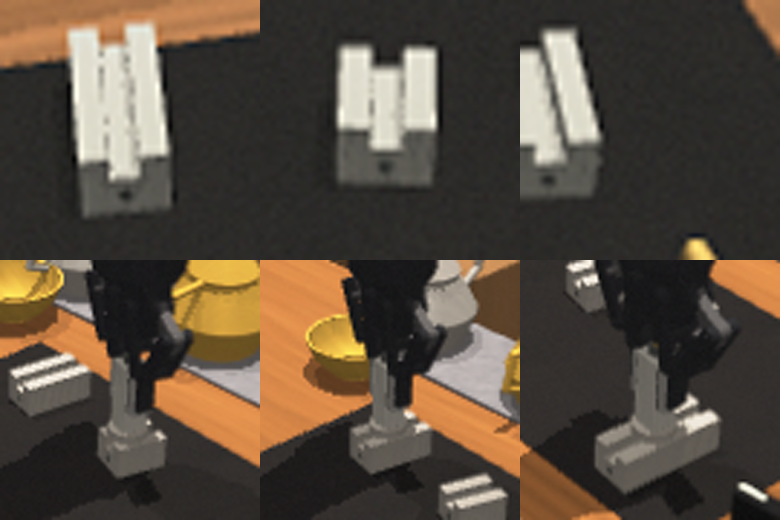

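The end notches show about 10 mm of the 28 mm height on all three, which agrees with the force readings: all worn, so all go in the tray. Long goes first.

```bash
cat >> h.py <<'E'
def pick(L,init,view):
    move_ptp(view,down(0)); im,P=snap('wrist','p%d.png'%(L*1000)); p,q=fitdie('wrist',im,P,L,init,save='pf%d.png'%(L*1000)); print('fit',p,q)
    assert q>.8 and np.linalg.norm(p[:2]-init[:2])<.05
    x,y,a=p; move_ptp([x,y,.10],down(a)); move_gripper(.06,80); movel([x,y,.026],speed=.12); print(np.round(read_ft_force(),1))
    move_gripper(0,80); print('gap',read_finger_gap()); movel([x,y,.14],speed=.15); print('lift',np.round(read_ft_force(),1),read_finger_gap())
    assert read_finger_gap()>.03
def place(x,y,a):
    move_ptp([x,y,.14],down(a)); movel([x,y,.045],speed=.12); z=.034
    while z>.026:
        movel([x,y,z],speed=.04); f=read_ft_force()[2]
        if f>-1.5 and z<.0305: break
        z-=.001
    print('put',read_eef_pos(),f); move_gripper(.06); movel([x,y,.15],speed=.15)
E
python3 - <<'E'
from h import *
move_ptp([.46,.30,.36],down(0)); im,P=snap('wrist','w_t.png')
t=[(round(d['confidence'],2),np.round(back(P,d['at'],0)[:2],4)) for d in tip_of('wrist','tray')[:2]]; print(t)
print(np.round(read_qpos(),2))
pick(.088,[.542,-.1546,-.131],[.47,-.15,.22]); print(read_time_s())
E
```

```text
[(0.88, array([0.525 , 0.3531]))]
[-0.29  0.14 -0.4   1.69  0.06  1.33 -2.27]
fit [ 0.54243427 -0.15523834 -0.13139089] 0.9412066313450692
[-0.3  0.4  0.4]
gap 0.0346346756696147
lift [ 0.6  0.2 -6.2] 0.03450172574910057
71.0917
```

View pics/w_t.png

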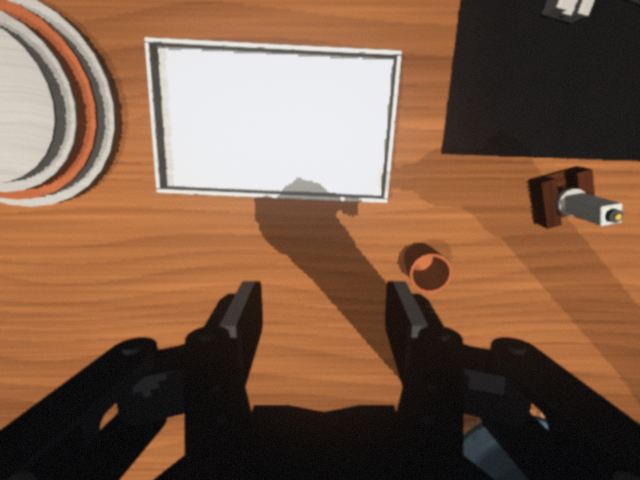

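The tray is empty, spanning pixels (147,40)–(400,200), with its centre at about (0.526,0.352). The long die is in hand, so I'll place it and move the other two.

```bash
python3 - <<'E'
from h import *
place(.530,.432,-.05); print(read_time_s())
pick(.064,[.6963,.0612,-.22],[.60,.06,.20]); place(.526,.352,-.05); print(read_time_s())
pick(.044,[.6758,-.0556,-.315],[.59,-.05,.20]); place(.522,.275,-.05); print(read_time_s())
move_ptp([.42,.25,.38],down(0)); print(read_eef_pos())
a,P=snap('wrist','end_w.png'); b,_=snap('scene','end_s.png')
cv2.imwrite('pics/end.png',np.hstack([cv2.resize(a[:,:,::-1],(400,300)),cv2.resize(b[180:400,100:560,::-1],(400,300))]))
E
```

```text
put [0.53007481 0.43215044 0.03059977] -1.4456675995235186
76.8833
fit [ 0.6715641   0.02665579 -0.23492898] 0.9716821639898563
[ 0.5  0.5 -0.4]
gap 0.03450035188604353
lift [-0.4  1.  -5.8] 0.03393060812557608
put [0.52600369 0.35204742 0.0307698 ] 1.2179367980494304
86.1917
fit [ 0.68713316 -0.05807077 -0.31967306] 0.37683982683982686Traceback (most recent call last):
  File "<stdin>", line 4, in <module>
  File "h.py", line 64, in pick
    assert q>.8 and np.linalg.norm(p[:2]-init[:2])<.05
           ^^^^^^^^^^^^^^^^^^^^^^^^^^^^^^^^^^^^^^^^^^^
AssertionError
```

The middle die had been knocked about 4 cm, and the re-look caught it. The short fit failed, probably from glare, so I'll refit with a higher threshold.

```bash
python3 - <<'E'
import h; from h import *
h.TH=150
pick(.044,[.6758,-.0556,-.315],[.59,-.05,.20]); place(.522,.275,-.05); print(read_time_s())
move_ptp([.42,.25,.38],down(0)); print(read_eef_pos())
a,P=snap('wrist','end_w.png'); b,_=snap('scene','end_s.png')
cv2.imwrite('pics/end.png',np.hstack([cv2.resize(a[:,:,::-1],(400,300)),cv2.resize(b[180:400,100:560,::-1],(400,300))]))
E
```

```text
fit [ 0.67626328 -0.05589222 -0.32805832] 0.946270362960846
[0.1 0.5 0.6]
gap 0.03416420790681696
lift [ 0.5 -0.1 -2.6] 0.03439126718668533
put [0.52199319 0.27504566 0.03081124] 4.3321670653287665
95.9333
[0.41997213 0.24915795 0.37805388]
```

View pics/end.png

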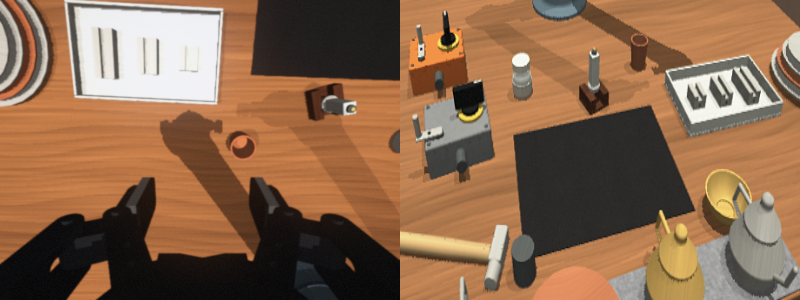

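All three dies lie flat and groove up in the tray. The gauge stands on its stand, the handle is off, the hasp is out and the bystanders are in place.

```bash
python3 -c "
from h import *
print(read_time_s(),read_ft_force()); print(sign_off())"
```

```text
97.025 [ 0.63613294 -0.32018067  0.13051484]
the job is handed in; nothing more can be done
None
```

The job is handed in at about 97 s of the 210 s allowed. All three dies are worn, so all three are in the tray and none stays on the mat.

- **Isolator:** I turned the handle until the torque rose at its stop, then swung the hasp out. My first swing fell about 0.2 rad short because I used a wrong pivot, so I regripped the lug and finished it.
- **Gauging:** I pressed the gauge on the short, middle and long dies in that order and held each for over a second with the foot flat. The spring first pushed back 3.5–4 mm above seating on each die, which means a groove of about 10 mm. The notches visible on the die ends agree.
- **Gauge:** It is back on its stand, about 1–2 mm from the middle by my estimate, with the probe in the channel.
- **Dies:** The middle die had been knocked about 4 cm, and a fresh look before picking it up caught that. One fit of the short die failed on glare; a refit with a higher threshold worked.

The last pictures show the three dies flat and groove up in the tray, the gauge upright, the handle off and the hasp out. The bystanders in view look unmoved and the arm is clear of everything. I did not measure the final handle and hasp angles; I judged them from the stop torque, the commanded path and the pictures.

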